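Roll the sample jar up to the reader and start it

TASK

With the fingers, push the red-lidded jar so that it rolls up its sloped gutter, over the crest and down against the reader's stop, where it stays by itself; do not pick it up. Then, with the jar resting there untouched, press the green start button all the way down and let it go. Leave the bottle, the spare jar and the tube rack alone.

Things in the scene. Friction and masses are not known exactly. Their poses are not given: they have to be found in the camera images.
- jar: Sample jar to be rolled: a cylinder 52 mm in diameter and 62 mm long, white with a red lid at one end, about 140 g, lying on its side across the gutter. Origin at its centre; its y axis is the cylinder's axis (the other two turn as it rolls). At the start it leans on the low lip, its centre 126 mm downhill of the gutter's origin.
- gutter: Fixed aluminium gutter, a white reader box at its top end. Origin on the bench under its middle; x points uphill along it (level), y across, z up. 68 mm wide inside, centred on y = 0. Floor height over the bench: 14 mm at x = -150 mm, rising straight to 41 mm at the crest (x = 70), then falling straight to 28 mm at the stop (x = 135). Smooth side walls 3 mm thick stand 12 mm above the floor.
- crest (a point): Middle of the gutter floor's highest line: x = 70 mm, y = 0, 41 mm above the bench in the gutter's frame. Short of it a jar let go rolls back down to the lip; past it, it rolls on to the stop by itself.
- lip (a point): Middle of the top edge of the yellow lip across the gutter's low end: x = -150 mm, 28 mm above the bench in the gutter's frame; 4 mm thick. Downhill of it are only the 6 mm thick base plate, to x = -170 mm, and free bench.
- seat (a point): Where the jar's centre lies when it rests against the stop: x = 109 mm, y = 0, 60 mm above the bench in the gutter's frame. The stop is the reader's black upright front plate (x = 135 mm, top 78 mm above the bench); the reader box, 90 mm wide, goes on to x = 203 mm, 90 mm above the bench.
- start_top (a point): Centre of the top of the green round push button (34 mm in diameter), facing up, on a grey console 90 x 110 mm and 50 mm tall that is fixed to the bench. Pressed straight down.
- start (a joint): Travel of the button in m: 0 out, 0.006 fully down, which takes 5 N; it springs back.
- reagent: Bystander: standing bottle with a green cap, 60 mm in diameter, 130 mm tall. Origin at the centre of its underside.
- spare: Bystander: standing jar with a blue lid, 52 mm in diameter, 62 mm tall. Origin at the centre of its underside.
- rack: Bystander: blue tube rack, 60 x 120 mm (x, y), 59 mm tall with its tubes. Origin at the centre of its underside.
Things that resemble listed ones, but are neither listed nor needed, are in the scene too. Leave any yellow look-alike of the jar alone.

How it is judged (in metres and radians):
On the way, in this order (a step that is already met when the one before it is completed fails the run):
1. the jar rests against the stop, past the crest, with the robot off it (x of jar in the frame of gutter between 0.104 and 0.114 m and z of jar in the frame of gutter between 0.0547 and 0.0647 m and angle between the y axis of jar and the y axis of gutter, either way round below 0.25 rad and linear speed of jar below 0.02 m/s and contact force between each of the arm, the fingers and jar below 0.1 N), for 0.3 s.
2. the start button is pressed fully down (value of joint start above 0.0045 m and x of jar in the frame of gutter between 0.104 and 0.114 m and z of jar in the frame of gutter between 0.0547 and 0.0647 m and angle between the y axis of jar and the y axis of gutter, either way round below 0.25 rad), for 0.05 s.
At the end, for the whole second after the job is handed in: The jar lies still against the stop: its centre within 5 mm of the seat along the gutter and in height, lying across it within 0.25 rad; the button has been pressed at least 4.5 mm down after the jar was seated, and is out again (less than 2 mm down) (x of jar in the frame of gutter between 0.104 and 0.114 m and z of jar in the frame of gutter between 0.0547 and 0.0647 m and angle between the y axis of jar and the y axis of gutter, either way round below 0.25 rad and linear speed of jar below 0.02 m/s and value of joint start below 0.002 m); the robot touches nothing.
It fails at once if the jar is lifted more than about 15 mm off the gutter floor (z of jar in the frame of gutter above 0.085 m or (x of jar in the frame of gutter below 0 m and z of jar in the frame of gutter above 0.075 m) or (x of jar in the frame of gutter below -0.07 m and z of jar in the frame of gutter above 0.067 m)).
It fails at once if the jar leaves the gutter (y of jar in the frame of gutter above 0.02 m or y of jar in the frame of gutter below -0.02 m or x of jar in the frame of gutter below -0.15 m).
It fails at once if the button is pressed while the jar is not in its seat (value of joint start above 0.0025 m and x of jar in the frame of gutter below 0.1 m).
It fails at once if the bottle, the spare jar or the rack is shoved more than 30 mm or tipped (distance of any of reagent, spare, rack from where it was at the start of the episode above 0.03 m or angle between any of reagent, spare, rack's own z axis and vertical above 0.4 rad).
It also fails if it takes over 48 s, if anything falls off the work surface, if the arm or the gripper's body presses on something with over 40 N, if the wrist force passes 120 N, or if a joint passes its speed limit or range.

ROBOT

A 6-joint arm with a two-finger parallel gripper is mounted at the origin on the work surface. World frame = base frame: x ahead of the robot, y to its left, z up, the work surface at z = 0. Lengths are in mm, angles in rad, forces in N, time in s.
With the tool pointing down it reaches from about 275 to 825 mm from the base axis. Payload 5.2 kg.
Tool frame: the origin (TCP) lies at the very end of the fingers, on their centre line; the grasp point (between the pads) lies 19 mm behind it; z points along the fingers, y is the line along which they close (so a half turn about z gives the same grasp; the last joint's range is limited). The gripper opens to 93 mm and grips with 3 to 60 N. Pads are 15 mm wide; open, the fingers measure 128 mm over their backs; the gripper's body (75 mm by 188 mm) begins 65 mm behind the grasp point.
Start: joints at [-1.372, 0.259, 1.535, -0, 1.348, -0.203], TCP at [215.112, -506.193, 218.653] pointing down, gripper open.
Joint ranges: [-3.14, 3.14], [-0.91, 2.08], [0.19, 2.58], [-1.22, 4.36], [0.22, 2.71], [-3.12, 3.12]. Speed limits (rad/s): [2.57, 2.57, 3.14, 3.14, 3.14, 3.14].

INTERFACE

Orientations are given as [roll, pitch, yaw] about the fixed x, y, z axes, in that order (R = Rz(yaw) Ry(pitch) Rx(roll)).
In Python, from bench import robot gives the robot as it stands. The module is installed in compiled form; this text tells all that it offers. Calls block until the motion is done:
- robot.move_ptp(position, orientation): joint-space move of the TCP to a pose.
- robot.move_linear(position, ori=None, speed=150, f_stop=None): straight line of the TCP; ori=None keeps the orientation; speed is the mean speed in mm/s. With f_stop (N) it stops when the force on the tool has changed by that much, and returns True; else False.
- robot.move_j(angles): joint-space move.
- robot.move_gripper(opening): opening from 0.0 (shut) to 1.0 (fully open); the grip force is fixed at half the most; returns when the fingers have stopped.
- robot.sleep(seconds).
- robot.inverse_kinematics(position, orientation): joint angles nearest the present ones, or None.
- robot.get_image(name): name is "scene" or "top"; returns a dict with "img" (400x640x3 uint8, blue, green, red), "fovy" (degrees; the focal length in pixels is half the picture's height over the tangent of half this angle, whatever the lens; pixels are square), "cx", "cy" (the principal point, pixels), "k1" (the pictures are not rectified: a ray, as slopes to the right and down, at radius r is drawn at 1 + k1 r^2 times it, then the intrinsics apply), "eye" and "orientation" of the camera in the world. Camera axes: x right, y down, z forward; pixel columns grow to the right and rows downward; lengths in mm; the calibration is good to about 2 mm. A picture is of the moment at which its call begins. There is no depth.
A pose or a line that the arm cannot do raises robot.MotionError and nothing moves.
- robot.hand_in(): hands the job in; it is judged then, once.
Readings, each from a call of its own:
- robot.current_t(): time.
- robot.current_qpos(): joint angles.
- robot.current_joint_vel(): joint speeds.
- robot.current_joint_efforts(): joint torques, N m.
- robot.current_tcp_pos(): TCP position.
- robot.current_eef_rot(): TCP orientation.
- robot.current_contact_force(): force on the tool from outside, world axes, zero at the start.
- robot.current_ft_torque(): the same for the moment, N m.
- robot.current_gripper_width(): opening from 0.0 (shut) to 1.0 (fully open).
- robot.current_finger_force(): force on a finger pad.
Only numpy, scipy, OpenCV 4.12 (cv2) and the standard library are available. Lean on these libraries where they do the work, as an engineer would, in place of code of your own. Each camera call takes 0.05 s, during which the arm holds its last target. There are 200 camera calls.

## Working session

There is one attempt and no reset: what is moved stays moved. The work goes in short steps, each a Python script; the robot and the scene stay as the last script left them, time stands still between calls to the robot, and variables do not carry over. Pictures are saved under pics/ and viewed, at most 10 in all, crops included, and the job is handed in when it is done.

```bash
mkdir -p pics; python3 - <<'E'
from bench import robot
import cv2
for n in("scene","top"):
    d=robot.get_image(n); cv2.imwrite(f"pics/{n}0.png",d["img"]); print({k:v for k,v in d.items() if k!="img"})
print(robot.current_t(),robot.current_eef_rot())
E
```

```text
{'fovy': 57.82821057784406, 'cx': 324.07489173848614, 'cy': 199.07180626462446, 'k1': 0.02510592485844791, 'eye': array([ 996.8825827 , -468.76891245,  727.99550739]), 'orientation': array([-2.38705183, -0.02060319,  0.70715525])}
{'fovy': 54.53382383231255, 'cx': 317.9103721701033, 'cy': 194.198819648168, 'k1': -0.0761031519874954, 'eye': array([ 466.71924932,    5.53755296, 1167.30021244]), 'orientation': array([-3.02562419e+00, -2.23655936e-03, -1.55904547e+00])}
0.1 [-3.14004695e+00 -2.93741137e-04  4.01813757e-01]
```

View pics/scene0.png

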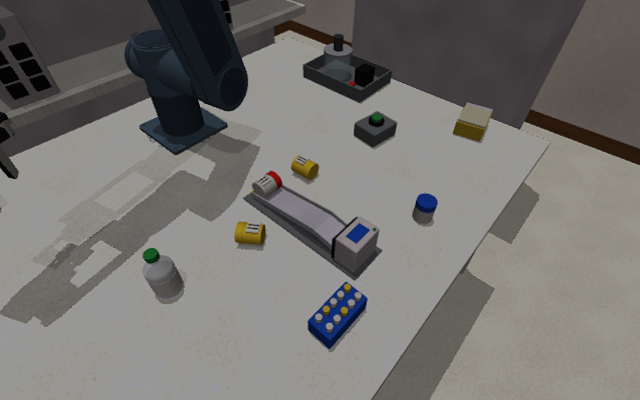

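View pics/top0.png

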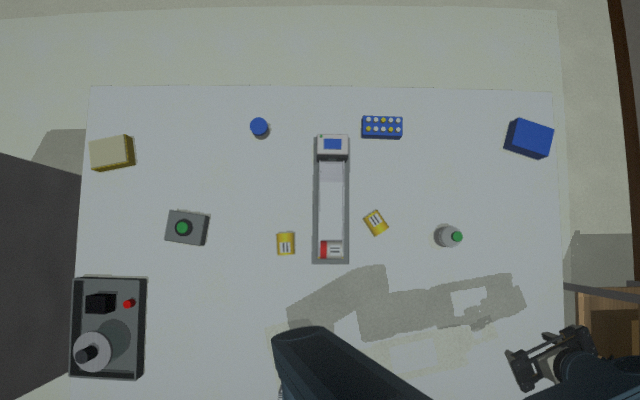

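The top view shows the jar to use, with its red lid, at (331,249) in the gutter's low end. Possible mix-ups are the yellow jars at (286,243) and (375,222), the blue-lidded spare at (260,127) and the red knob in the tray at (128,303). The green button is at (183,227) on the grey console, and the green bottle cap is at (456,237). Next is a close crop plus masks.

```bash
cat >h.py <<'E'
import numpy as np,cv2
from scipy.spatial.transform import Rotation as R
from bench import robot
def K(d):
    f=200/np.tan(np.radians(d["fovy"]/2)); return np.array([[f,0,d["cx"]],[0,f,d["cy"]],[0,0,1]]),np.array([d["k1"],0,0,0.])
def ray(d,p):
    k,c=K(d); u=cv2.undistortPoints(np.array([[p]],float),k,c)[0,0]
    return R.from_euler("xyz",d["orientation"]).apply([*u,1])
def onz(d,p,z):
    r=ray(d,p); return d["eye"]+r*(z-d["eye"][2])/r[2]
def proj(d,P):
    k,c=K(d); Rm=R.from_euler("xyz",d["orientation"]).as_matrix().T
    return cv2.projectPoints(np.array(P,float).reshape(-1,3),cv2.Rodrigues(Rm)[0],-Rm@d["eye"],k,c)[0][:,0]
def tri(d1,p1,d2,p2):
    a,b=ray(d1,p1),ray(d2,p2); a/=np.linalg.norm(a); b/=np.linalg.norm(b)
    s=np.linalg.lstsq(np.c_[a,-b],d2["eye"]-d1["eye"],rcond=None)[0]
    A,B=d1["eye"]+a*s[0],d2["eye"]+b*s[1]; return (A+B)/2,np.linalg.norm(A-B)
def blob(d,lo,hi,box):
    x0,y0,x1,y1=box; m=cv2.inRange(cv2.cvtColor(d["img"],cv2.COLOR_BGR2HSV)[y0:y1,x0:x1],lo,hi)
    n,l,s,c=cv2.connectedComponentsWithStats(m); i=1+s[1:,4].argmax(); return c[i]+[x0,y0],s[i]
E
python3 - <<'E'
from h import *
t=robot.get_image("top"); s=robot.get_image("scene")
g=((45,90,30),(80,255,255)); b=((105,120,60),(130,255,255)); r=((0,150,80),(8,255,255))
for n,c,bt,bs in (("button",g,(165,210,205,245),(350,105,400,135)),("screen",b,(318,135,348,155),(335,215,385,250)),("lid",r,(310,235,350,265),(255,165,290,195))):
    p,st=blob(t,*c,bt); q,sq=blob(s,*c,bs); print(n,p,st,q,sq,*tri(t,p,s,q))
im=np.hstack([cv2.resize(t["img"][125:270,300:360],None,fx=4,fy=4,interpolation=2),cv2.resize(s["img"][160:280,235:385],None,fx=3.5,fy=3.5,interpolation=2)[:580]] if 0 else [cv2.copyMakeBorder(cv2.resize(t["img"][125:270,300:360],None,fx=4,fy=4,interpolation=2),0,20,0,0,0),cv2.copyMakeBorder(cv2.resize(s["img"][160:280,235:385],None,fx=3.5,fy=3.5,interpolation=2),0,180,0,0,0)])
cv2.imwrite("pics/crop1.png",im); print(im.shape)
E
```

```text
button [181.83478261 227.13913043] [ 11  11  12  13 115] [376.28169014 117.43661972] [21  9 11  8 71] [496.39289597 391.85101763  68.59420176] 2.0947761180463407
screen [332.04733728 143.47337278] [  6   4  17  10 169] [357.33185841 232.68141593] [ 11   8  23  20 226] [738.62624319 -33.35550866  89.4928307 ] 1.6281226236781514
lid [322.97435897 249.47435897] [11  6  5 17 78] [274.6625 176.5125] [12  6 15 13 80] [441.1938576   -8.41683005  57.1893076 ] 8.63134939605271
(600, 765, 3)
```

View pics/crop1.png

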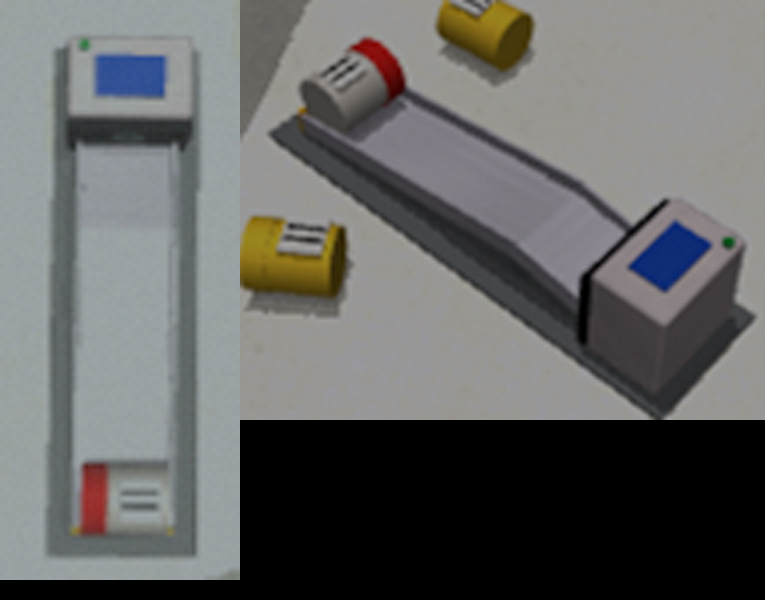

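The crop confirms it: the jar with the red lid lies in the gutter against the yellow lip, and the reader box with the blue screen is at the far (+x) end. Next I get the frame from the base plate's low corners (z=6) and the box's top corners (z=90), and check the sizes.

```bash
python3 - <<'E'
from h import *
t=robot.get_image("top"); s=robot.get_image("scene")
c=lambda x,y:(300+x/4-.4,125+y/4-.4)
c2=lambda x,y:(235+(x-240)/3.5-.4,160+y/3.5-.4)
LL,LR=onz(t,c(47,555),6),onz(t,c(196,555),6)
BL,BR=onz(t,c(70,37),90),onz(t,c(193,38),90); FL,FR=onz(t,c(68,117),90),onz(t,c(191,121),90)
for n,v in zip("LL LR BL BR FL FR".split(),(LL,LR,BL,BR,FL,FR)): print(n,v.round(1))
for n,p,z in(("plate L low",(270,132),6),("plate back R",(662,416),6),("plate back L",(754,318),6),("box back L top",(745,243),90),("box back R top",(660,318),90),("box frontL",(678,200),90)): print(n,onz(s,c2(*p),z).round(1))
lo=(LL+LR)/2; hi=(BL+BR)/2; u=hi-lo; L=np.hypot(*u[:2]); print("len",L,"exp 373","yaw",np.arctan2(u[1],u[0]))
u=u[:2]/L; o=(lo[:2]+170*u+hi[:2]-203*u)/2; print("origin",o)
np.save("g.npy",[*o,np.arctan2(u[1],u[0])])
print("jar@", o-126*u)
sc=np.array([738.6,-33.4]); print("screen local",(sc-o)@u,(sc-o)@[-u[1],u[0]])
# jar blob
j=[onz(t,c(*p),z)[:2] for p,z in(((80,463),43),((172,463),43),((172,533),43),((80,533),43))]
for q in j: print("jar corner local",(q-o)@u,(q-o)@[-u[1],u[0]])
E
```

```text
LL [395.8  21.5   6. ]
LR [397.  -88.7   6. ]
BL [765.5   8.9  90. ]
BR [765.9 -78.8  90. ]
FL [707.2   9.7  90. ]
FR [705.4 -77.5  90. ]
plate L low [397.7 -84.7   6. ]
plate back R [780.7 -84.2   6. ]
plate back L [782.1  19.5   6. ]
box back L top [769.6   7.5  90. ]
box back R top [763.8 -75.4  90. ]
box frontL [715.5   8.   90. ]
len 369.2718417857731 exp 373 yaw -0.0035446534679504393
origin [564.5523464 -34.2100832]
jar@ [438.55313796 -33.7634578 ]
screen local 174.04368872950954 1.4270154407233548
jar corner local -100.71095104514295 31.976819488520064
jar corner local -99.73837736498425 -34.29180747479383
jar corner local -149.72714369574274 -34.757266274985135
jar corner local -150.67370371368864 31.233018050165608
```

The sizes agree to within a few mm: base plate about 110 mm wide, 369 against 373 mm long, jar about 65 × 50 mm. The gutter's origin is about (565,-34) with yaw about 0. I'll push with the fingers part open, straddling the axis, with their tips above the lip and walls.

```bash
python3 - <<'E'
from h import *
O=np.array([565,-33.8]); ori=[np.pi,0,0]
P=lambda x,z:[O[0]+x,O[1],z]
robot.move_ptp(P(-180,215),ori); robot.move_gripper(0.3)
robot.move_linear(P(-178,110),speed=200)
robot.move_linear(P(-178,34),speed=100)
print(robot.current_t(),robot.current_tcp_pos(),robot.current_contact_force())
robot.move_linear(P(-160,34),speed=60)
robot.move_linear(P(-60,34+100*.1227),speed=50)
print(robot.current_t(),robot.current_tcp_pos(),robot.current_contact_force())
s=robot.get_image("scene"); t=robot.get_image("top")
im=np.hstack([s["img"][120:300,200:420],t["img"][100:280,270:390]]); cv2.imwrite("pics/mid.png",cv2.resize(im,None,fx=2.2,fy=2.2,interpolation=2))
E
```

```text
4.8417 [387.61336077 -34.03322693  34.56905676] [-0.31414636 -0.05967256  0.5042286 ]
7.4583 [504.92119977 -33.79313006  46.25886265] [-0.87801847  0.18662314  0.40884475]
```

View pics/mid.png

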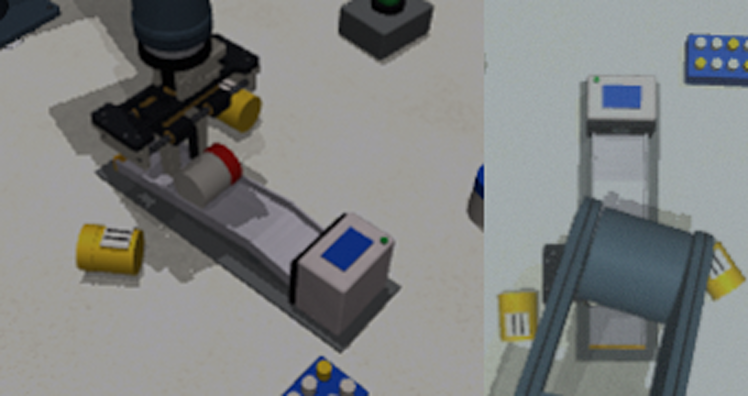

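The scene half shows the jar, at about (210,170) in the crop, sitting square ahead of the fingers on the slope, with the yellow jars undisturbed. I'll push on over the crest.

```bash
python3 - <<'E'
from h import *
O=np.array([565,-33.8])
P=lambda x,z:[O[0]+x,O[1],z]
robot.move_linear(P(48,34+208*.1227),speed=50)
robot.sleep(0.8); print(robot.current_contact_force())
robot.move_linear(P(36,60),speed=60)
robot.move_linear(P(30,190),speed=200)
s=robot.get_image("scene"); print(robot.current_t(),robot.current_tcp_pos())
# expected lid/jar position at the seat (lid end at +y)
for n,x,z in(("seat",109,60),("lip",-126,43)): print(n,proj(s,[[565+x,-33.8+26,z],[565+x,-33.8-31,z]]).round(1))
print("lid",blob(s,(0,150,80),(8,255,255),(240,150,390,270)))
cv2.imwrite("pics/seat.png",cv2.resize(s["img"][120:300,220:420],None,fx=3,fy=3,interpolation=2))
E
```

```text
[ 0.0397809  -0.37609557  0.3631875 ]
11.8833 [594.04713105 -33.57342972 188.2631027 ]
seat [[340.8 219.9]
 [325.5 234. ]]
lip [[273.1 179.9]
 [257.4 191.1]]
lid (array([343.92134831, 216.1011236 ]), array([97, 60, 14, 14, 89], dtype=int32))
```

View pics/seat.png

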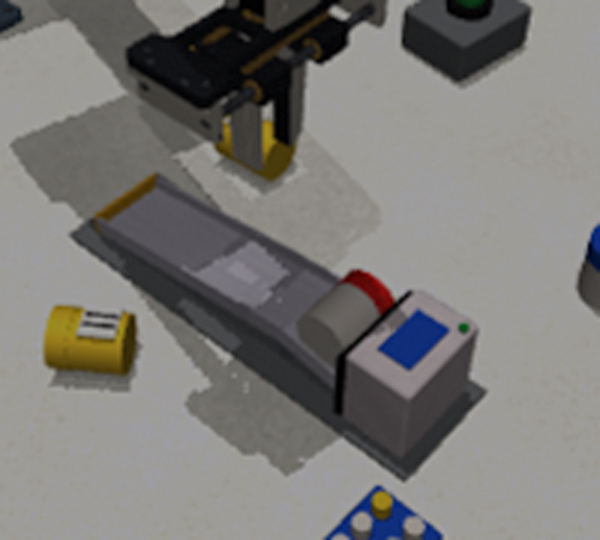

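The jar rests against the stop: lid seen at (344,216), about 4 px from the predicted seat position, which fits the lid's visible face. Now the button, at (496,391) and about 68 mm high, with closed fingers and a force stop.

```bash
python3 - <<'E'
from h import *
ori=[np.pi,0,0]; B=[496,391]
robot.move_gripper(0.0)
robot.move_ptp([*B,150],ori)
robot.move_linear([*B,85],speed=80)
f0=robot.current_contact_force()
h=robot.move_linear([*B,56],speed=15,f_stop=14)
print(h,robot.current_tcp_pos(),robot.current_contact_force()-f0)
robot.sleep(0.3); print(robot.current_tcp_pos(),robot.current_contact_force()-f0)
s=robot.get_image("scene")
robot.move_linear([*B,150],speed=80)
s2=robot.get_image("scene"); print(robot.current_t(),blob(s2,(0,150,80),(8,255,255),(240,150,390,270))[0])
cv2.imwrite("pics/press.png",np.hstack([cv2.resize(i["img"][60:160,320:440],None,fx=3.2,fy=3.2,interpolation=2) for i in(s,s2)]))
E
```

```text
True [495.98775891 391.00987098  66.33822743] [-1.4989992  -0.85075977  5.93875224]
[495.98022468 391.00653407  66.2977113 ] [-0.15151823 -0.81878388  7.0101026 ]
17.95 [343.15463918 215.64948454]
```

View pics/press.png

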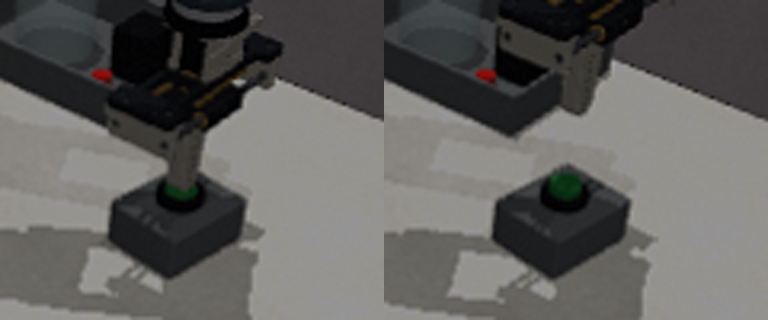

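On the left the fingers are on the button, and on the right it has sprung back up. To be sure it went through its full travel, I'll press again in small steps and read force against depth.

```bash
python3 - <<'E'
from h import *
B=[496,391]
robot.move_linear([*B,80],speed=80); robot.sleep(.2); f0=robot.current_contact_force()
for z in np.arange(76,60,-1.):
    robot.move_linear([*B,z],speed=20); robot.sleep(.15)
    f=(robot.current_contact_force()-f0)[2]; print(z,robot.current_tcp_pos()[2].round(2),f.round(2))
    if f>20: break
robot.move_linear([*B,150],speed=80); robot.sleep(.3)
s2=robot.get_image("scene"); print(robot.current_t(),blob(s2,(0,150,80),(8,255,255),(240,150,390,270))[0],robot.current_contact_force())
E
```

```text
76.0 76.0 0.66
75.0 74.99 -0.75
74.0 73.99 -0.27
73.0 72.98 -1.04
72.0 72.22 1.22
71.0 71.12 1.68
70.0 70.09 2.5
69.0 69.13 2.47
68.0 68.11 2.98
67.0 67.14 3.5
66.0 66.3 5.36
65.0 66.2 10.74
64.0 66.08 16.04
63.0 66.01 21.21
26.4667 [343.09183673 215.59183673] [-0.18093197  0.36012525 -0.15533653]
```

The button met the fingers at about z=72 and hit a hard stop at about 66. That is the full 6 mm, with force building as a spring would. The jar hasn't moved, so I'm handing in.

```bash
python3 -c "
from bench import robot
print(robot.hand_in())"
```

```text
the job is handed in; nothing more can be done
None
```

The jar was rolled over the crest and rests against the reader's stop, the green button was pressed fully down (6 mm) and released, and the job was handed in after about 26.5 s; no verdict was returned.

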